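Air the drying dish and close it again

TASK

Let some air into the covered dish of freshly glued miniature parts: swing the red hold-down bar right clear of the lid, then tip the lid by pressing its orange thumb paddle down, so that the opposite edge rises just clear of the dish, about a finger's width, and keep it there for two seconds. Let the lid down gently under control, without dropping it, until it sits flat and centred on the dish, and swing the bar back over it fully home against its stop. Leave the glue bottle, tub and jar where they are and take your hand away.

Things in the scene. Friction and masses are not known exactly. Their poses are not given: they have to be found in the camera images.
- stand: Fixed wooden board, 14 mm thick, carrying a fixed white round dish (outer diameter 120 mm, wall 4 mm, rim 46 mm above the table) and a steel post for the hold-down bar. Origin on the table under the dish centre; z up. In its frame the post axis stands at x 0, y -88 mm and the lid's paddle points to about +y. The board spans x -75 to 75, y -130 to 70 mm.
- bar (a joint): Angle (rad) of the red hold-down bar about the vertical post axis. 0: at its stop, along the stand's +y, over the lid's edge, 4 mm above it; grows counter-clockwise from above (end swings to the stand's -x side) to 1.8; from 1.0 it is clear of the lid. Light friction (0.03 N m), no spring: stays where left. 14 mm wide, 6 thick, underside 55 mm above the table, reaches 51 mm from the axis.
- bar_knob (a point): Centre (half-way up) of the upright round black knob on the bar by which it is swung: 12 mm in diameter, 32 mm tall (its top 93 mm above the table), standing on the bar 42 mm from the bar's axis.
- lid_center (a point): Centre of the top face of the loose clear round lid: 0.2 kg, diameter 132 mm, disc 5 mm thick, skirt hanging 8 mm below it outside the dish rim with 3 mm play all round. Seated: 51 mm above the table, over the stand's origin; +y points along the paddle. Not hinged: pressing the paddle rocks the lid on the rim below the paddle; it falls back if let go.
- lid_free_edge (a point): Point under the disc at the lid's edge opposite the paddle, 64 mm from the lid's axis; 46 mm above the table when the lid is seated. Raised 8 mm, the skirt is level with the rim there; 15 to 30 mm is a good lift, more than 40 mm too much.
- lid_paddle_edge (a point): Point under the disc on the paddle side, 60 mm from the lid's axis: here the lid rocks on the dish rim, so it stays about 46 mm above the table.
- paddle (a point): Point to press: top face of the outer part of the orange thumb paddle, 103 mm from the lid's axis, 51 mm above the table when seated. The paddle is 32 mm wide, 5 mm thick, level with the lid's top face, and reaches 118 mm from the lid's axis. It moves with about 2 to 5 N; 6 mm down lifts the opposite edge about 20 mm.
- glue: White glue bottle with orange cap, 44 mm in diameter, 90 mm tall, standing; origin at the centre of its underside. A bystander.
- tub: Open white square tub, 55 mm, standing; origin at the centre of its underside. A bystander.
- jar: Small amber jar with brass cap, 40 mm in diameter, 42 mm tall, standing; origin at the centre of its underside. A bystander.
- lid: The whole loose lid; origin on its axis, at the underside of the disc (46 mm above the table when seated), +y along the paddle.
Mind the look-alikes: they are no part of the job. What is meant by the lid is not black or yellow, and is the larger of those in its own colour.

How it is judged (in metres and radians):
On the way, in this order (a step that is already met when the one before it is completed fails the run):
1. the bar is swung clear of the lid (value of joint bar above 1 rad), for 0.1 s.
2. the edge opposite the paddle is held raised clear of the dish (12 to 40 mm) for 1.5 s, the paddle side resting on the rim (z of lid_free_edge in the frame of stand between 0.058 and 0.086 m and z of lid_paddle_edge in the frame of stand below 0.051 m), for 1.5 s.
3. the lid is back, flat and centred on the dish (horizontal distance between lid_center and stand below 0.005 m and z of each of lid_free_edge, lid_paddle_edge in the frame of stand below 0.0485 m and angle between lid_center's own z axis and vertical below 0.025 rad), for 0.2 s.
At the end, for the whole second after the job is handed in: The lid rests flat (within 0.025 rad) and centred (within 5 mm) on the dish, both edges within 2.5 mm of the seated height, and the bar is back over it within 0.12 rad of its stop (all of step 3 and value of joint bar below 0.12 rad and linear speed of lid below 0.01 m/s); the robot touches nothing.
It fails at once if the raised edge is lifted more than 48 mm above its seat (z of lid_free_edge in the frame of stand above 0.094 m).
It fails at once if the lid is dropped or flung (it turns faster than 2.5 rad/s) (angular speed of lid above 2.5 rad/s).
It fails at once if the paddle side of the lid is lifted off the dish (z of lid_paddle_edge in the frame of stand above 0.058 m).
It fails at once if the glue bottle, tub or jar is moved more than 20 mm (distance of any of glue, tub, jar from where it was at the start of the episode above 0.02 m).
It also fails if it takes over 70 s, if anything falls off the work surface, if the arm or the gripper's body presses on something with over 40 N, if the wrist force passes 120 N, or if a joint passes its speed limit or range.

ROBOT

A 6-joint arm with a two-finger parallel gripper is mounted at the origin on the work surface. World frame = base frame: x ahead of the robot, y to its left, z up, the work surface at z = 0. Lengths are in mm, angles in rad, forces in N, time in s.
With the tool pointing down it reaches from about 350 to 775 mm from the base axis. Payload 7.3 kg.
Tool frame: the origin (TCP) lies between the finger pads; the fingertips stand 25 mm ahead of it and the grasp point (between the pads) lies 6 mm ahead of it; z points along the fingers, y is the line along which they close (so a half turn about z gives the same grasp; the last joint's range is limited). The gripper opens to 92 mm and grips with 3 to 60 N. Pads are 19 mm wide; open, the fingers measure 130 mm over their backs; the gripper's body (75 mm by 190 mm) begins 47 mm behind the grasp point.
Start: joints at [0.967, 0.342, 1.524, -0, 1.275, -0.146], TCP at [232.025, 470.964, 251.741] pointing down, gripper open.
Joint ranges: [-2.53, 2.53], [-0.77, 2.02], [0.04, 2.7], [-1, 4.14], [0.28, 2.66], [-3.11, 3.11]. Speed limits (rad/s): [2.57, 2.57, 3.14, 3.14, 3.14, 3.14].

INTERFACE

Orientations are given as [roll, pitch, yaw] about the fixed x, y, z axes, in that order (R = Rz(yaw) Ry(pitch) Rx(roll)).
In Python, from plant import bot gives the robot as it stands.
- The arm moves only by the tool play_rows, never from a script. Its argument "commands" is a list of rows, each an object of numbers: "x", "y", "z": the shift along the tool's x, y, z in m; "twist": the turn about the tool's z in degrees. In form: [{"x": .., "y": .., "z": .., "twist": ..}, ...]. A call has exactly 8 rows; each row is the pose to reach, as a shift and turn from the pose commanded when the call began, along the tool's axes at that moment; what a row does not reach only later rows make up. A row lasts 1/10 s, in which the tool goes at most 50 mm and 8.59 degrees, less where a joint would pass 70% of its speed; a pose out of reach is approached as far as the arm can. A call with a gripper value outside its range is refused whole. "jaw" is the closure, from 0 (fully open) to 1 (shut), set as the call begins (left out, the last holds). The fingers move at their own pace and stop on an object; the grip force is fixed at half the most. Time passes only in rows, so rows that repeat a pose let the fingers close, or fill a call up. It gives the time, the measured TCP pose, the force, the opening and the grip force at its end, in the units of the state.
- bot.get_obs(): the state, without advancing time (a new reading comes with each control period).
- bot.capture(name): name is "scene" or "top" or "wrist"; returns a dict with "pixels" (480x640x3 uint8, red, green, blue), "fx", "fy", "cx", "cy" (pixels), "k1" (the pictures are not rectified: a ray, as slopes to the right and down, at radius r is drawn at 1 + k1 r^2 times it, then the intrinsics apply), "eye" and "rotation" of the camera in the world. Camera axes: x right, y down, z forward; pixel columns grow to the right and rows downward; lengths in mm; the calibration is good to about 2 mm. A picture is of the moment at which its call begins. There is no depth.
- bot.close_job(): hands the job in; it is judged then, once.
The state is a dict: "time": time; "joint_positions": joint angles; "dq": joint speeds; "tau": joint torques, N m; "tool_pos": TCP position; "tcp_rot": TCP orientation; "contact_force": force on the tool from outside, world axes, zero at the start; "moment": the same for the moment, N m; "grip_width": finger opening in mm; "finger_force": force on a finger pad.
Only numpy, scipy, OpenCV 4.12 (cv2) and the standard library are available. Lean on these libraries where they do the work, as an engineer would, in place of code of your own. Each camera call takes 0.05 s, during which the arm holds its last target. There are 200 camera calls.

## Working session

There is one attempt and no reset: what is moved stays moved. The work goes in short steps, Python scripts to look and compute and a tool call to move; the robot and the scene stay as the last step left them, time stands still between calls to the robot, and variables do not carry over. Pictures are saved under pics/ and viewed, at most 13 in all, crops included, and the job is handed in when it is done.

Besides the shell and the picture viewer there is one more tool, called after ">>>" as name(argument=value, ...) on one line, values as JSON. play_rows: Moves the arm, as the interface text tells. Its arguments: {"type":"object","properties":{"commands":{"type":"array"},"jaw":{"type":"number"}},"required":["commands"]}

```bash
mkdir -p pics; cat > h.py <<'E'
import numpy as np, cv2, pickle
from plant import bot
def cap(n,f):
    c=bot.capture(n); cv2.imwrite('pics/'+f+'.png',c['pixels'][:,:,::-1]); pickle.dump(c,open('pics/'+f+'.pkl','wb')); return c
def px2w(c,u,v,z):
    k=c['k1']; d=np.array([(u-c['cx'])/c['fx'],(v-c['cy'])/c['fy']]); p=d.copy()
    for _ in range(30): p=d/(1+k*(p@p))
    r=np.array(c['rotation']).reshape(3,3)@np.array([p[0],p[1],1]); e=np.array(c['eye'])
    return (e+r*(z-e[2])/r[2])
def w2px(c,P):
    q=np.array(c['rotation']).reshape(3,3).T@(np.array(P)-np.array(c['eye'])); p=q[:2]/q[2]; p=p*(1+c['k1']*(p@p))
    return p*[c['fx'],c['fy']]+[c['cx'],c['cy']]
E
python3 - <<'E'
from h import *
for n in('scene','top'):
    c=cap(n,n); print(n,c['eye'],c['rotation'],c['fx'],c['k1'])
print(bot.get_obs())
E
```

```text
scene [1046.99217175 -404.66251503  959.94521726] [-2.49584578e+00 -8.14938398e-04  1.00301983e+00] 514.8190122135541 -0.03885407044766215
top [ 334.42884977  -51.99050273 1433.31433011] [-3.03759398 -0.00542569 -1.56901176] 594.4827410725185 -0.19014718212249912
{'time': 0.1, 'joint_positions': array([ 9.66996052e-01,  3.42653120e-01,  1.52493815e+00, -2.24592670e-05,
        1.27535531e+00, -1.45978876e-01]), 'dq': array([-0.0007708 ,  0.00055799, -0.00117319,  0.00101193, -0.00081064,
        0.00132806]), 'tau': array([ 2.42436530e-03, -4.32002056e+01, -2.44695908e+01,  7.20434426e-02,
        5.24982519e-02, -2.46977896e-05]), 'tool_pos': array([231.83683232, 470.6760487 , 251.10856931]), 'tcp_rot': array([-3.14025001e+00, -1.75693505e-04,  2.68377769e+00]), 'contact_force': array([ 0.49918233, -1.27250771, -0.54419806]), 'moment': array([-0.01167641,  0.00366445,  0.00139543]), 'finger_force': 0.0, 'grip_width': 91.53703853244701}
```

View pics/top.png

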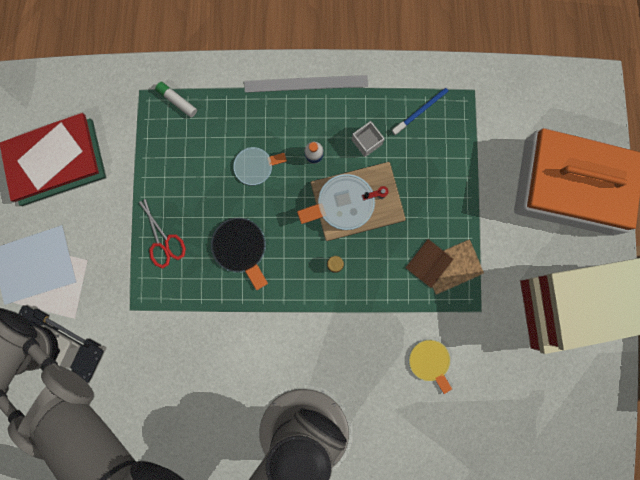

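View pics/scene.png

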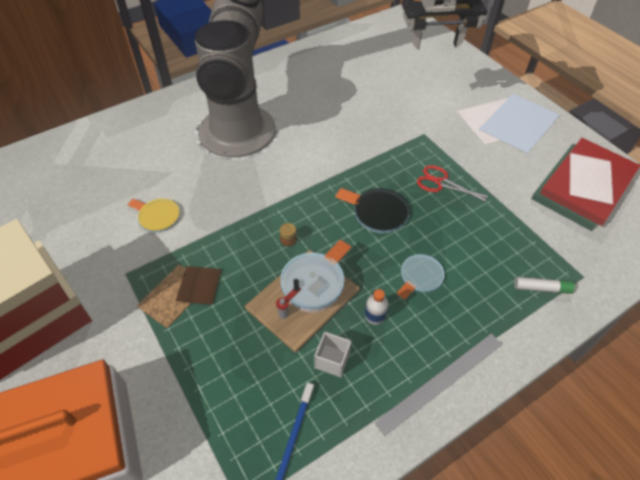

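The top picture shows the larger clear lid at about (347,203), its paddle out to (299,215), and the red bar and post at about (370-387,192). The glue is at (314,152), the tub at (368,138) and the jar at (335,264). The scene view agrees.

```bash
sed -i 's/^from plant/from scipy.spatial.transform import Rotation as R\nfrom plant/; s/np.array(c\[.rotation.\]).reshape(3,3)/R.from_euler("xyz",c["rotation"]).as_matrix()/' h.py
python3 - <<'E'
from h import *
c=pickle.load(open('pics/top.pkl','rb'))
for n,u,v,z in [('lid',347,203,51),('padtip',299,215,51),('knob',385,190,93),('jar',335,264,42),('glue',314,149,90),('tub',368,138,40),('b1',312,182,14),('b2',391,163,14),('b3',406,220,14),('b4',326,240,14)]: print(n,px2w(c,u,v,z).round(1))
b=np.array([px2w(c,u,v,14)[:2] for u,v in[(312,182),(391,163),(406,220),(326,240)]])
y=(b[0]+b[3]-b[1]-b[2]);y/=np.linalg.norm(y);print('y',y,'orig',b.mean(0)+30*y)
cv2.imwrite('pics/topcrop.png',cv2.resize(c['pixels'][120:290,260:430,::-1],(600,600),interpolation=cv2.INTER_CUBIC))
E
```

```text
lid [ 548.2 -101.6   51. ]
padtip [519.4  11.1  51. ]
knob [ 572.2 -187.3   93. ]
jar [405.2 -73.6  42. ]
glue [668.5 -24.1  90. ]
tub [ 708.8 -153.1   40. ]
b1 [605.2 -18.1  14. ]
b2 [ 653.3 -210.8   14. ]
b3 [ 513.  -245.5   14. ]
b4 [464.1 -52.4  14. ]
y [-0.24368324  0.96985487] orig [ 551.58069615 -102.61482822]
```

View pics/topcrop.png

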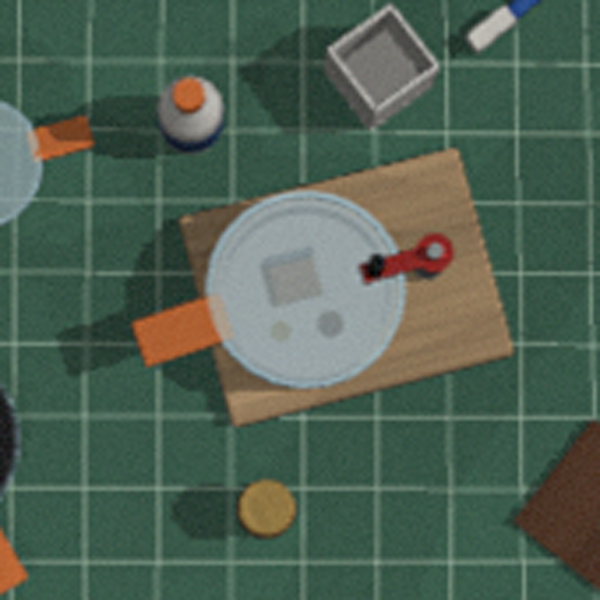

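>>> play_rows(commands=[{"x":-0.034,"y":-0.024},{"x":-0.068,"y":-0.048},{"x":-0.102,"y":-0.071},{"x":-0.136,"y":-0.095},{"x":-0.17,"y":-0.119},{"x":-0.204,"y":-0.143},{"x":-0.238,"y":-0.166},{"x":-0.271,"y":-0.19}], jaw=0.74)

```text
invalid input at $.commands[0]: expected keys x, y, z, twist
```

>>> play_rows(commands=[{"x":-0.04,"y":-0.028,"twist":7},{"x":-0.08,"y":-0.056,"twist":14},{"x":-0.12,"y":-0.084,"twist":21},{"x":-0.16,"y":-0.112,"twist":28},{"x":-0.2,"y":-0.14,"twist":35},{"x":-0.24,"y":-0.168,"twist":42},{"x":-0.271,"y":-0.19,"twist":49.7},{"x":-0.271,"y":-0.19,"twist":49.7}])

```text
invalid input at $.commands[0]: expected keys x, y, z, twist
```

```bash
python3 - <<'E'
from h import *
o=bot.get_obs(); print(o['time'],o['tool_pos'],o['tcp_rot'],o['joint_positions'],o['grip_width'],o['contact_force'])
c=cap('wrist','w1'); print(c['eye'],c['rotation'])
c=cap('top','t1')
E
```

```text
0.1 [231.83683232 470.6760487  251.10856931] [-3.14025001e+00 -1.75693505e-04  2.68377769e+00] [ 9.66996052e-01  3.42653120e-01  1.52493815e+00 -2.24592670e-05
  1.27535531e+00 -1.45978876e-01] 91.53703853244701 [ 0.49918233 -1.27250771 -0.54419806]
[168.20681644 501.71905121 382.27667482] [2.87546779 0.00316443 1.1139852 ]
```

View pics/w1.png

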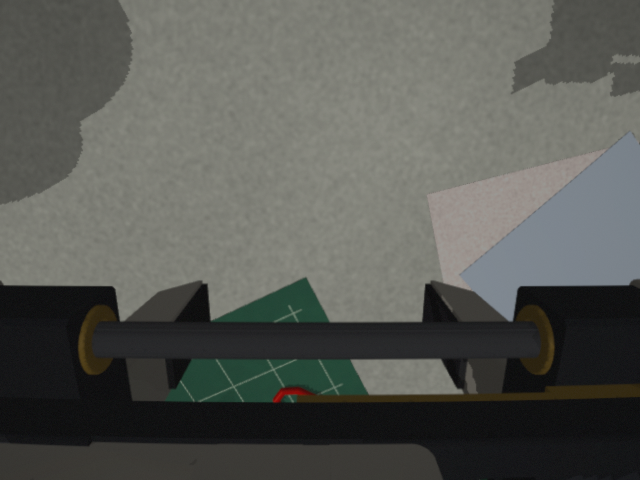

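The wrist picture shows the bare table with the fingers in the lower part of the frame. The camera looks out on the tool's +x side. I'm resending the rows with all four keys.

>>> play_rows(commands=[{"x":-0.037,"y":-0.027,"z":0,"twist":0},{"x":-0.073,"y":-0.054,"z":0,"twist":0},{"x":-0.11,"y":-0.081,"z":0,"twist":0},{"x":-0.147,"y":-0.108,"z":0,"twist":0},{"x":-0.183,"y":-0.135,"z":0,"twist":0},{"x":-0.22,"y":-0.162,"z":0,"twist":0},{"x":-0.257,"y":-0.19,"z":0,"twist":0},{"x":-0.293,"y":-0.217,"z":0,"twist":0}], jaw=0.74)

```text
time: 1.0
tool_pos: [399.4, 145.0, 251.8]
tcp_rot: [3.141, 0.0, 2.684]
contact_force: [0.4, 0.0, 0.5]
grip_width: 32.7
finger_force: 0.0
```

>>> play_rows(commands=[{"x":-0.037,"y":-0.027,"z":0,"twist":7},{"x":-0.073,"y":-0.054,"z":0,"twist":14},{"x":-0.11,"y":-0.081,"z":0,"twist":21},{"x":-0.147,"y":-0.108,"z":0,"twist":28},{"x":-0.183,"y":-0.135,"z":0,"twist":35},{"x":-0.22,"y":-0.162,"z":0,"twist":42},{"x":-0.257,"y":-0.19,"z":0,"twist":49.7},{"x":-0.293,"y":-0.217,"z":0,"twist":49.7}])

```text
time: 1.8
tool_pos: [566.4, -179.3, 251.5]
tcp_rot: [-3.141, -0.0, 1.812]
contact_force: [0.7, -0.1, 0.4]
grip_width: 23.7
finger_force: 0.0
```

```bash
python3 - <<'E'
from h import *
o=bot.get_obs(); print(o['time'],o['tool_pos'],o['tcp_rot'],o['joint_positions'],o['grip_width'],o['contact_force'])
c=cap('wrist','w2'); print(c['eye'],c['rotation'])
t=pickle.load(open('pics/top.pkl','rb'))
print(px2w(t,366.5,195.1,93),px2w(t,383,191.4,93))
for n,u,v,z in [('lid',346.4,202.2,51),('padtip1',304.5-6.6,211,51)]: print(n,px2w(t,u,v,z).round(1))
E
```

```text
1.8 [ 566.37137761 -179.28356601  251.45320559] [-3.14149419e+00 -3.03269172e-04  1.81214371e+00] [-4.35616663e-01  4.70330877e-01  1.32430541e+00  1.79167737e-04
  1.34722310e+00 -6.77003806e-01] 23.71255364991625 [ 0.70586808 -0.09766887  0.40252974]
[ 549.12383477 -111.05717221  382.62213709] [2.87433020e+00 1.00702087e-03 2.42383644e-01]
[ 560.12712602 -144.73886358   93.        ] [ 568.88966712 -182.66576001   93.        ]
lid [ 550.1 -100.2   51. ]
padtip1 [528.9  13.7  51. ]
```

View pics/w2.png

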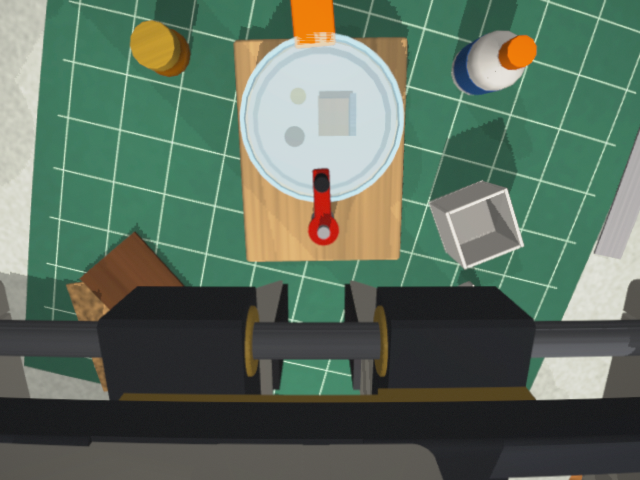

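The wrist picture shows the lid centre at about (322,117), the knob top at (321,181), the post at (323,231) and the board corners at (236,40), (407,38), (398,259) and (247,261).

```bash
python3 - <<'E'
from h import *
c=pickle.load(open('pics/w2.pkl','rb'))
k=px2w(c,321,180,93);p=px2w(c,323,231,65)
b=np.array([px2w(c,u,v,14)[:2] for u,v in[(236,40),(407,38),(398,259),(247,261)]])
y=b[0]+b[1]-b[2]-b[3];y/=np.linalg.norm(y);x=b[1]+b[2]-b[0]-b[3];x/=np.linalg.norm(x)
print('y',y,'x',x,'O',b.mean(0)+30*y,'sizes',np.linalg.norm(b[0]-b[1]),np.linalg.norm(b[1]-b[2]))
O=b.mean(0)+30*y
print('lid',px2w(c,322.5,117,51),'knob',k,'exp',O-46*y,'post',p,'exp',O-88*y)
q=px2w(c,313,10,51); print('paddle mid',q,'yaw',np.arctan2(y[1],y[0]))
t=pickle.load(open('pics/top.pkl','rb'))
print(w2px(t,list(O)+[51]),w2px(t,list(O+118*y)+[51]))
E
```

```text
y [-0.24800157  0.96875963] x [0.96762606 0.25238823] O [ 551.6345105  -100.73266935] sizes 145.22733721292377 196.61091896805453
lid [550.96490886 -98.05479629  51.        ] knob [ 560.32361555 -142.27365056   93.        ] exp [ 563.0425826  -145.29561238] post [ 573.07380845 -185.11710758   65.        ] exp [ 573.45864843 -185.98351688]
paddle mid [525.06375824 -24.22686365  51.        ] yaw 1.8214131577803045
[346.62908635 201.55314841] [297.93749018 213.7635404 ]
```

>>> play_rows(commands=[{"x":0.012,"y":0.001,"z":0.03,"twist":0},{"x":0.024,"y":0.002,"z":0.06,"twist":0},{"x":0.036,"y":0.003,"z":0.09,"twist":0},{"x":0.036,"y":0.003,"z":0.11,"twist":0},{"x":0.036,"y":0.003,"z":0.125,"twist":0},{"x":0.036,"y":0.003,"z":0.138,"twist":0},{"x":0.036,"y":0.003,"z":0.15,"twist":0},{"x":0.036,"y":0.003,"z":0.16,"twist":0}])

```text
time: 2.65
tool_pos: [560.0, -141.7, 91.0]
tcp_rot: [3.142, -0.0, 1.816]
contact_force: [-0.0, 0.2, 0.2]
grip_width: 23.7
finger_force: 0.0
```

```bash
python3 - <<'E'
from h import *
c=cap('wrist','w3')
cap('scene','s3')
E
```

```text
(no output)
```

View pics/w3.png

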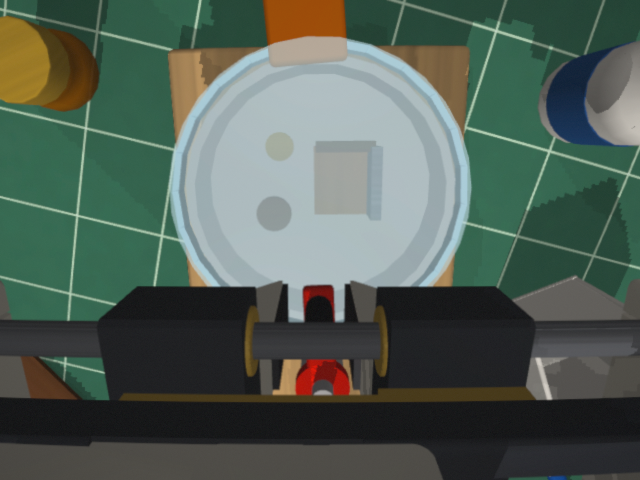

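The wrist picture shows the knob at about (318,300), centred between the two fingers, with the post just below it at (322,380). I can swing it now.

>>> play_rows(commands=[{"x":-0.0028,"y":-0.0023,"z":0,"twist":-5.6},{"x":-0.0034,"y":-0.0065,"z":0,"twist":-11.2},{"x":-0.0044,"y":-0.0105,"z":0,"twist":-16.8},{"x":-0.0058,"y":-0.0145,"z":0,"twist":-22.4},{"x":-0.0076,"y":-0.0183,"z":0,"twist":-28},{"x":-0.0098,"y":-0.0219,"z":0,"twist":-33.6},{"x":-0.0123,"y":-0.0253,"z":0,"twist":-39.2},{"x":-0.0152,"y":-0.0285,"z":0,"twist":-45}])

```text
time: 3.55
tool_pos: [536.7, -163.7, 92.6]
tcp_rot: [3.141, 0.002, 2.606]
contact_force: [1.2, 0.6, -0.2]
grip_width: 23.8
finger_force: 0.4
```

>>> play_rows(commands=[{"x":-0.0002,"y":-0.0042,"z":0,"twist":-5.6},{"x":-0.0008,"y":-0.0084,"z":0,"twist":-11.2},{"x":-0.0018,"y":-0.0124,"z":0,"twist":-16.8},{"x":-0.0032,"y":-0.0164,"z":0,"twist":-22.4},{"x":-0.005,"y":-0.0202,"z":0,"twist":-28},{"x":-0.0072,"y":-0.0238,"z":0,"twist":-33.6},{"x":-0.0097,"y":-0.0272,"z":0,"twist":-39.2},{"x":-0.0126,"y":-0.0304,"z":0,"twist":-45}])

```text
time: 4.35
tool_pos: [531.8, -196.2, 92.5]
tcp_rot: [-3.141, 0.001, -2.892]
contact_force: [0.6, 0.5, 0.1]
grip_width: 23.6
finger_force: 0.4
```

```bash
python3 - <<'E'
from h import *
c=cap('wrist','w4')
o=bot.get_obs(); print(o['tool_pos'],o['tcp_rot'],o['contact_force'],o['joint_positions'])
E
```

```text
[ 531.85793602 -196.8207184    92.51772683] [-3.14040595e+00  1.36385644e-03 -2.88726925e+00] [-0.75492756 -0.17981667  0.7130113 ] [-4.89590747e-01  5.86176094e-01  1.60672021e+00  6.20480581e-05
  9.46889184e-01 -2.31474587e+00]
```

View pics/w4.png

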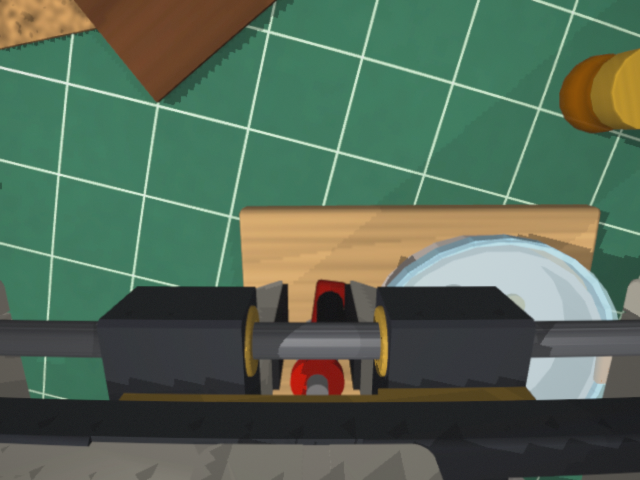

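The wrist picture shows the bar swung about 1.4 rad, knob at (330,305), well off the lid. Next I lift off and go above the paddle.

>>> play_rows(commands=[{"x":0,"y":0,"z":-0.02,"twist":0},{"x":0,"y":0,"z":-0.04,"twist":0},{"x":0,"y":0,"z":-0.058,"twist":0},{"x":-0.007,"y":0.039,"z":-0.058,"twist":8},{"x":-0.014,"y":0.078,"z":-0.058,"twist":16},{"x":-0.021,"y":0.117,"z":-0.058,"twist":24},{"x":-0.029,"y":0.157,"z":-0.058,"twist":32},{"x":-0.036,"y":0.197,"z":-0.058,"twist":40}])

```text
time: 5.2
tool_pos: [518.3, 5.4, 150.5]
tcp_rot: [3.141, 0.001, 2.681]
contact_force: [0.4, 0.1, 0.3]
grip_width: 24.1
finger_force: 0.0
```

>>> play_rows(commands=[{"x":0,"y":0,"z":0,"twist":7},{"x":0,"y":0,"z":0,"twist":14},{"x":0,"y":0,"z":0,"twist":21},{"x":0,"y":0,"z":0,"twist":28},{"x":0,"y":0,"z":0,"twist":35},{"x":0,"y":0,"z":0,"twist":42},{"x":0,"y":0,"z":0,"twist":46},{"x":0,"y":0,"z":0,"twist":46}], jaw=1)

```text
time: 6.0
tool_pos: [518.5, 3.9, 150.3]
tcp_rot: [3.141, 0.0, 1.884]
contact_force: [0.7, 0.2, 0.4]
grip_width: 0.8
finger_force: 0.0
```

```bash
python3 - <<'E'
from h import *
c=cap('wrist','w5')
t=cap('top','t5');s=cap('scene','s5')
o=bot.get_obs(); print(o['time'],o['tool_pos'],o['tcp_rot'],o['contact_force'],o['grip_width'])
im=cv2.resize(t['pixels'][150:260,270:420,::-1],(400,293),interpolation=cv2.INTER_CUBIC)
im2=cv2.resize(s['pixels'][220:360,240:400,::-1],(400,350),interpolation=cv2.INTER_CUBIC)
im3=cv2.resize(c['pixels'][:,:,::-1],(400,300))
o=np.zeros((593,800,3),np.uint8);o[:293,:400]=im;o[:350,400:]=im2;o[293:593,:400]=im3
cv2.imwrite('pics/m5.png',o)
E
```

```text
6.15 [518.39387312   3.92713833 150.02593284] [3.14102438e+00 2.15810678e-04 1.88722275e+00] [0.2029115  0.91561564 0.17522138] 0.31197308619438285
```

View pics/m5.png

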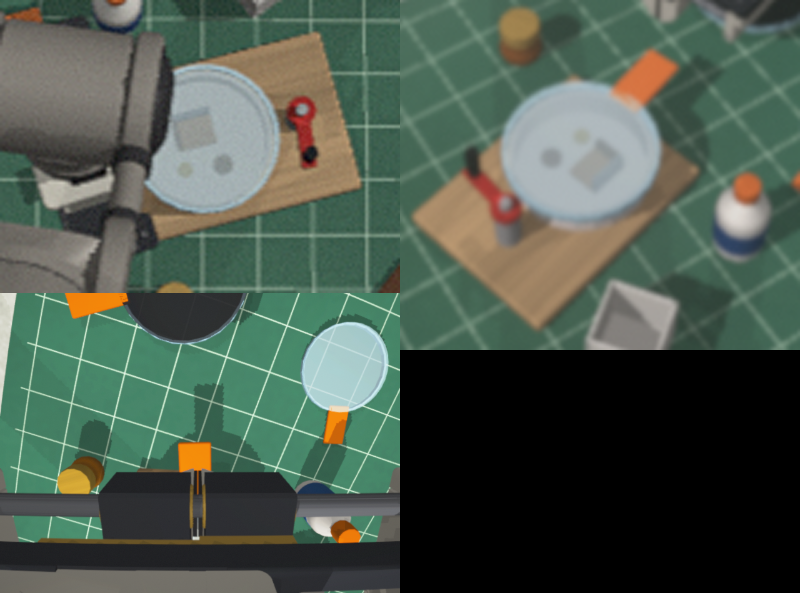

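The mosaic shows the bar clear of the lid. The closed fingers are above the paddle, whose tip edge is at about wrist pixel (312,240).

```bash
python3 - <<'E'
from h import *
c=pickle.load(open('pics/w5.pkl','rb'))
m=(c['pixels'][:,:,0]>200)&(c['pixels'][:,:,2]<80)&(c['pixels'][:,:,1]>80)
m[:200]=0;m[300:]=0;m[:,:260]=0;m[:,360:]=0
v,u=np.nonzero(m);print(u.min(),u.max(),v.min(),v.max())
r0=v.min()+1; us=u[v==r0+4]; mid=(us.min()+us.max())/2
q=px2w(c,mid,r0,51);print(q, np.linalg.norm(px2w(c,us.min(),r0+4,51)-px2w(c,us.max(),r0+4,51)))
d=q[:2]-[551,-100];print(np.linalg.norm(d),np.arctan2(d[1],d[0]), q[:2]-15*d/np.linalg.norm(d))
E
```

```text
286 336 240 286
[512.81937867  10.32946511  51.        ] 29.902596244941478
116.74909300054097 1.903956874707749 [517.72484992  -3.84573689]
```

>>> play_rows(commands=[{"x":-0.004,"y":-0.003,"z":0.015,"twist":0},{"x":-0.004,"y":-0.003,"z":0.03,"twist":0},{"x":-0.004,"y":-0.003,"z":0.042,"twist":0},{"x":-0.004,"y":-0.003,"z":0.052,"twist":0},{"x":-0.004,"y":-0.003,"z":0.06,"twist":0},{"x":-0.004,"y":-0.003,"z":0.065,"twist":0},{"x":-0.004,"y":-0.003,"z":0.068,"twist":0},{"x":-0.004,"y":-0.003,"z":0.07,"twist":0}])

```text
time: 6.95
tool_pos: [516.8, -0.8, 79.7]
tcp_rot: [3.141, 0.0, 1.886]
contact_force: [0.3, 0.5, 0.0]
grip_width: 0.4
finger_force: 0.0
```

>>> play_rows(commands=[{"x":0,"y":0,"z":0.001,"twist":0},{"x":0,"y":0,"z":0.002,"twist":0},{"x":0,"y":0,"z":0.003,"twist":0},{"x":0,"y":0,"z":0.004,"twist":0},{"x":0,"y":0,"z":0.005,"twist":0},{"x":0,"y":0,"z":0.006,"twist":0},{"x":0,"y":0,"z":0.006,"twist":0},{"x":0,"y":0,"z":0.006,"twist":0}])

```text
time: 7.75
tool_pos: [516.7, -0.7, 73.8]
tcp_rot: [3.141, -0.0, 1.886]
contact_force: [-0.5, 1.4, 2.9]
grip_width: 0.6
finger_force: 1.3
```

>>> play_rows(commands=[{"x":0,"y":0,"z":0.0006,"twist":0},{"x":0,"y":0,"z":0.0012,"twist":0},{"x":0,"y":0,"z":0.0018,"twist":0},{"x":0,"y":0,"z":0.0024,"twist":0},{"x":0,"y":0,"z":0.003,"twist":0},{"x":0,"y":0,"z":0.0035,"twist":0},{"x":0,"y":0,"z":0.004,"twist":0},{"x":0,"y":0,"z":0.004,"twist":0}])

```text
time: 8.55
tool_pos: [516.7, -0.8, 69.6]
tcp_rot: [-3.142, -0.0, 1.886]
contact_force: [-0.8, 2.9, 2.7]
grip_width: 0.6
finger_force: 1.3
```

```bash
python3 - <<'E'
from h import *
s=cap('scene','s6'); p=pickle.load(open('pics/s5.pkl','rb'))
o=bot.get_obs(); print(o['time'],o['tool_pos'],o['contact_force'])
f=lambda a:cv2.resize(a['pixels'][220:360,240:400,::-1],(400,350),interpolation=cv2.INTER_CUBIC)
cv2.imwrite('pics/m6.png',np.hstack([f(p),f(s)]))
O=np.array([551,-100]);d=np.array([np.cos(1.9),np.sin(1.9)])
# free rim top (66 from axis) predicted for tilt a about rim contact 60 out, z46
for L in (0,10,20,30,40):
    a=np.arcsin(L/124); r=60-126*np.cos(a)-5*np.sin(a); z=46+126*np.sin(a)+5*np.cos(a)
    q=w2px(s,list(O+d*r)+[z]); print(L,q,(q-[240,220])*2.5)
E
```

```text
8.6 [516.64399489  -0.78980317  69.67699714] [-0.6021922   2.3335884   2.70301114]
0 [291.28000363 298.83827348] [128.20000907 197.0956837 ]
10 [291.08611207 296.28381029] [127.71528019 190.70952574]
20 [291.15804387 293.41809095] [127.89510967 183.54522737]
30 [291.5099913  290.22922601] [128.77497824 175.57306504]
40 [292.16234426 286.69945707] [130.40586065 166.74864268]
```

View pics/m6.png

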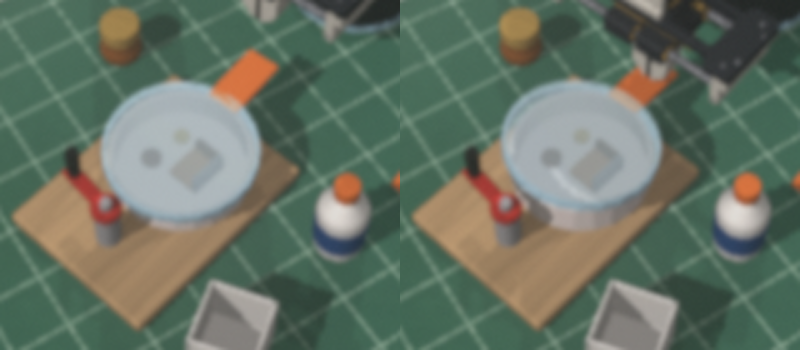

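The comparison shows the lid tipped: its near edge moved from about row 222 to 208 in the crop, which is roughly a 20 mm lift. The glue and tub haven't moved. I'll press slightly further and hold.

>>> play_rows(commands=[{"x":0,"y":0,"z":0.0003,"twist":0},{"x":0,"y":0,"z":0.0006,"twist":0},{"x":0,"y":0,"z":0.0006,"twist":0},{"x":0,"y":0,"z":0.0006,"twist":0},{"x":0,"y":0,"z":0.0006,"twist":0},{"x":0,"y":0,"z":0.0006,"twist":0},{"x":0,"y":0,"z":0.0006,"twist":0},{"x":0,"y":0,"z":0.0006,"twist":0}])

```text
time: 9.4
tool_pos: [516.7, -0.8, 69.1]
tcp_rot: [3.141, -0.0, 1.886]
contact_force: [-0.4, 1.7, 1.9]
grip_width: 0.2
finger_force: 1.3
```

>>> play_rows(commands=[{"x":0,"y":0,"z":0,"twist":0},{"x":0,"y":0,"z":0,"twist":0},{"x":0,"y":0,"z":0,"twist":0},{"x":0,"y":0,"z":0,"twist":0},{"x":0,"y":0,"z":0,"twist":0},{"x":0,"y":0,"z":0,"twist":0},{"x":0,"y":0,"z":0,"twist":0},{"x":0,"y":0,"z":0,"twist":0}])

```text
time: 10.2
tool_pos: [516.7, -0.8, 69.1]
tcp_rot: [3.142, -0.0, 1.886]
contact_force: [0.1, 1.4, 3.6]
grip_width: 0.7
finger_force: 1.3
```

>>> play_rows(commands=[{"x":0,"y":0,"z":0,"twist":0},{"x":0,"y":0,"z":0,"twist":0},{"x":0,"y":0,"z":0,"twist":0},{"x":0,"y":0,"z":0,"twist":0},{"x":0,"y":0,"z":0,"twist":0},{"x":0,"y":0,"z":0,"twist":0},{"x":0,"y":0,"z":0,"twist":0},{"x":0,"y":0,"z":0,"twist":0}])

```text
time: 11.0
tool_pos: [516.7, -0.8, 69.1]
tcp_rot: [3.141, -0.0, 1.886]
contact_force: [-1.1, 1.7, 2.2]
grip_width: 0.5
finger_force: 1.3
```

```bash
python3 - <<'E'
from h import *
s=cap('scene','s7'); p=pickle.load(open('pics/s5.pkl','rb')); q=pickle.load(open('pics/s6.pkl','rb'))
o=bot.get_obs(); print(o['time'],o['tool_pos'],o['contact_force'])
# edge profile along the column through lid's near rim: strongest vertical gradient rows
for u in (285,291,300):
  for a in (p,q,s):
    g=a['pixels'][270:325,u-1:u+2].astype(float).mean((1,2)); d=np.gradient(g); i=np.argsort(-abs(d))[:5]; print(u,sorted((i+270).tolist()),end=' ')
  print()
E
```

```text
11.05 [516.66737634  -0.79863238  69.11537549] [0.308496   1.52422053 2.99528783]
285 [295, 296, 297, 298, 299] 285 [290, 291, 297, 298, 318] 285 [290, 291, 297, 298, 318] 
291 [301, 302, 303, 304, 305] 291 [296, 297, 298, 303, 304] 291 [296, 297, 298, 303, 304] 
300 [279, 286, 287, 305, 306] 300 [279, 286, 287, 303, 304] 300 [279, 286, 287, 303, 304]
```

>>> play_rows(commands=[{"x":0,"y":0,"z":-0.0006,"twist":0},{"x":0,"y":0,"z":-0.0012,"twist":0},{"x":0,"y":0,"z":-0.0018,"twist":0},{"x":0,"y":0,"z":-0.0024,"twist":0},{"x":0,"y":0,"z":-0.003,"twist":0},{"x":0,"y":0,"z":-0.0036,"twist":0},{"x":0,"y":0,"z":-0.0042,"twist":0},{"x":0,"y":0,"z":-0.0048,"twist":0}])

```text
time: 11.85
tool_pos: [516.7, -0.8, 74.0]
tcp_rot: [3.141, -0.0, 1.886]
contact_force: [-0.6, 0.6, 2.2]
grip_width: 0.4
finger_force: 1.3
```

>>> play_rows(commands=[{"x":0,"y":0,"z":-0.0006,"twist":0},{"x":0,"y":0,"z":-0.0012,"twist":0},{"x":0,"y":0,"z":-0.0018,"twist":0},{"x":0,"y":0,"z":-0.0024,"twist":0},{"x":0,"y":0,"z":-0.003,"twist":0},{"x":0,"y":0,"z":-0.0036,"twist":0},{"x":0,"y":0,"z":-0.0042,"twist":0},{"x":0,"y":0,"z":-0.0048,"twist":0}])

```text
time: 12.65
tool_pos: [516.6, -0.9, 78.7]
tcp_rot: [-3.141, -0.0, 1.886]
contact_force: [0.4, 0.4, -1.2]
grip_width: 0.4
finger_force: 0.0
```

>>> play_rows(commands=[{"x":0,"y":0,"z":-0.002,"twist":0},{"x":0,"y":0,"z":-0.006,"twist":0},{"x":0,"y":0,"z":-0.016,"twist":0},{"x":0,"y":0,"z":-0.03,"twist":0},{"x":0,"y":0,"z":-0.045,"twist":0},{"x":0,"y":0,"z":-0.06,"twist":0},{"x":0,"y":0,"z":-0.071,"twist":0},{"x":0,"y":0,"z":-0.071,"twist":0}])

```text
time: 13.45
tool_pos: [517.6, -0.9, 151.7]
tcp_rot: [3.138, 0.002, 1.886]
contact_force: [0.3, -0.3, 0.9]
grip_width: 0.5
finger_force: 0.0
```

```bash
python3 - <<'E'
from h import *
s=cap('scene','s8'); p=pickle.load(open('pics/s5.pkl','rb')); cap('wrist','w8')
o=bot.get_obs(); print(o['time'],o['tool_pos'],o['tcp_rot'],o['contact_force'])
for u in (285,291,300):
  for a in (p,s):
    g=a['pixels'][270:325,u-1:u+2].astype(float).mean((1,2)); d=np.gradient(g); i=np.argsort(-abs(d))[:5]; print(u,sorted((i+270).tolist()),end=' ')
f=lambda a:np.float32(cv2.cvtColor(a['pixels'],cv2.COLOR_RGB2GRAY)[240:310,278:346])
print(cv2.phaseCorrelate(f(p),f(s)), abs(f(p)-f(s)).mean())
E
```

```text
13.55 [516.57158452  -0.78899111 149.77013799] [3.14132256e+00 5.67106021e-05 1.88620716e+00] [-0.83893395 -0.69108158  0.44615403]
285 [295, 296, 297, 298, 299] 285 [295, 296, 297, 298, 299] 291 [301, 302, 303, 304, 305] 291 [301, 302, 303, 304, 305] 300 [279, 286, 287, 305, 306] 300 [279, 286, 287, 305, 306] ((0.03631725582224021, 0.02135290128312306), 0.9770436316360662) 0.6913866
```

>>> play_rows(commands=[{"x":-0.024,"y":-0.006,"z":0,"twist":-5.4},{"x":-0.047,"y":-0.012,"z":0,"twist":-10.8},{"x":-0.07,"y":-0.018,"z":0,"twist":-16.2},{"x":-0.093,"y":-0.023,"z":0,"twist":-21.6},{"x":-0.117,"y":-0.029,"z":0,"twist":-27},{"x":-0.14,"y":-0.035,"z":0,"twist":-32.4},{"x":-0.163,"y":-0.04,"z":0,"twist":-37.8},{"x":-0.186,"y":-0.046,"z":0,"twist":-43.2}], jaw=0.65)

```text
time: 14.35
tool_pos: [530.2, -192.6, 148.6]
tcp_rot: [3.141, -0.002, 2.644]
contact_force: [0.5, 0.2, 0.1]
grip_width: 32.2
finger_force: 0.0
```

>>> play_rows(commands=[{"x":0,"y":0,"z":0,"twist":-6},{"x":0,"y":0,"z":0,"twist":-12},{"x":0,"y":0,"z":0,"twist":-18},{"x":0,"y":0,"z":0,"twist":-24},{"x":0,"y":0,"z":0,"twist":-30},{"x":0,"y":0,"z":0,"twist":-36},{"x":0,"y":0,"z":0,"twist":-43.2},{"x":0,"y":0,"z":0,"twist":-43.2}])

```text
time: 15.15
tool_pos: [530.2, -191.7, 148.7]
tcp_rot: [3.14, -0.001, -2.888]
contact_force: [1.0, 0.2, 0.1]
grip_width: 32.1
finger_force: 0.0
```

```bash
python3 - <<'E'
from h import *
c=cap('wrist','w9')
o=bot.get_obs(); print(o['time'],o['tool_pos'],o['tcp_rot'],o['grip_width'])
cv2.imwrite('pics/w9c.png',c['pixels'][150:420,120:520,::-1])
T=o['tool_pos'];y=o['tcp_rot'][2]
for dy in(-16,0,16):
  print(dy,w2px(c,[T[0]+dy*np.sin(y),T[1]-dy*np.cos(y),93])-[120,150])
E
```

```text
15.2 [ 530.24895955 -191.70425194  148.83839321] [ 3.14038411e+00 -1.15077323e-03 -2.89171645e+00] 32.409468201329766
-16 [164.4135144  131.58500755]
0 [196.59093052 131.74335184]
16 [228.76184306 131.8770891 ]
```

View pics/w9c.png

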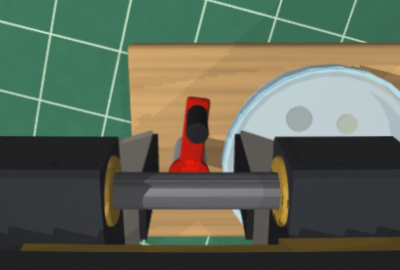

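The crop shows the knob at (199,130), within 3 px of where the finger centre projects. I can lower and swing back.

>>> play_rows(commands=[{"x":0,"y":0,"z":0.012,"twist":0},{"x":0,"y":0,"z":0.024,"twist":0},{"x":0,"y":0,"z":0.034,"twist":0},{"x":0,"y":0,"z":0.042,"twist":0},{"x":0,"y":0,"z":0.049,"twist":0},{"x":0,"y":0,"z":0.054,"twist":0},{"x":0,"y":0,"z":0.057,"twist":0},{"x":0,"y":0,"z":0.057,"twist":0}])

```text
time: 16.0
tool_pos: [530.6, -191.9, 92.4]
tcp_rot: [3.141, -0.0, -2.889]
contact_force: [-0.7, 1.5, -0.2]
grip_width: 32.1
finger_force: 0.0
```

>>> play_rows(commands=[{"x":-0.0007,"y":0.0037,"z":0,"twist":5.7},{"x":-0.0016,"y":0.0074,"z":0,"twist":11.4},{"x":-0.0028,"y":0.0109,"z":0,"twist":17.1},{"x":-0.0043,"y":0.0143,"z":0,"twist":22.8},{"x":-0.006,"y":0.0176,"z":0,"twist":28.5},{"x":-0.0081,"y":0.0208,"z":0,"twist":34.2},{"x":-0.0104,"y":0.0237,"z":0,"twist":40},{"x":-0.013,"y":0.0264,"z":0,"twist":46}], jaw=0.74)

```text
time: 16.8
tool_pos: [537.1, -163.3, 93.3]
tcp_rot: [3.142, 0.002, 2.587]
contact_force: [-0.6, -0.9, -0.3]
grip_width: 24.0
finger_force: 0.4
```

>>> play_rows(commands=[{"x":-0.0002,"y":0.0041,"z":0,"twist":5.5},{"x":-0.0008,"y":0.0082,"z":0,"twist":11},{"x":-0.0018,"y":0.0122,"z":0,"twist":16.5},{"x":-0.0032,"y":0.0161,"z":0,"twist":22},{"x":-0.0049,"y":0.0198,"z":0,"twist":27.5},{"x":-0.0071,"y":0.0234,"z":0,"twist":33},{"x":-0.0096,"y":0.0268,"z":0,"twist":38.5},{"x":-0.0121,"y":0.0299,"z":0,"twist":44}])

```text
time: 17.6
tool_pos: [562.6, -143.9, 93.2]
tcp_rot: [3.142, 0.0, 1.819]
contact_force: [-0.3, 0.0, 0.2]
grip_width: 24.0
finger_force: 0.5
```

>>> play_rows(commands=[{"x":0,"y":0.0007,"z":0,"twist":0},{"x":0,"y":0.0014,"z":0,"twist":0},{"x":0,"y":0.0021,"z":0,"twist":0},{"x":0,"y":0.0028,"z":0,"twist":0},{"x":0,"y":0.0035,"z":0,"twist":0},{"x":0,"y":0.0042,"z":0,"twist":0},{"x":0,"y":0.0049,"z":0,"twist":0},{"x":0,"y":0.0049,"z":0,"twist":0}])

```text
time: 18.4
tool_pos: [567.4, -142.7, 92.7]
tcp_rot: [3.141, -0.0, 1.824]
contact_force: [-0.9, 0.2, -0.6]
grip_width: 23.9
finger_force: 0.3
```

Not at the stop yet, so I keep pushing slowly.

>>> play_rows(commands=[{"x":0,"y":0.0004,"z":0,"twist":0},{"x":0,"y":0.0008,"z":0,"twist":0},{"x":0,"y":0.0012,"z":0,"twist":0},{"x":0,"y":0.0016,"z":0,"twist":0},{"x":0,"y":0.002,"z":0,"twist":0},{"x":0,"y":0.0024,"z":0,"twist":0},{"x":0,"y":0.0024,"z":0,"twist":0},{"x":0,"y":0.0024,"z":0,"twist":0}])

```text
time: 19.2
tool_pos: [569.1, -142.2, 92.6]
tcp_rot: [-3.14, -0.0, 1.823]
contact_force: [-4.9, -0.1, 1.1]
grip_width: 23.8
finger_force: 2.5
```

>>> play_rows(commands=[{"x":0,"y":0.0004,"z":0,"twist":0},{"x":0,"y":0.0008,"z":0,"twist":0},{"x":0,"y":0.0008,"z":0,"twist":0},{"x":0,"y":0.0008,"z":0,"twist":0},{"x":0,"y":0.0008,"z":0,"twist":0},{"x":0,"y":0.0008,"z":0,"twist":0},{"x":0,"y":0.0008,"z":0,"twist":0},{"x":0,"y":0.0008,"z":0,"twist":0}])

```text
time: 20.0
tool_pos: [569.3, -142.1, 92.5]
tcp_rot: [-3.139, -0.001, 1.823]
contact_force: [-7.8, -1.6, 2.3]
grip_width: 23.6
finger_force: 3.8
```

Force rises with no movement, so the bar is at its stop. I back off about 6 mm to centre on the knob, then lift away.

>>> play_rows(commands=[{"x":0,"y":-0.003,"z":0,"twist":0},{"x":0,"y":-0.006,"z":0,"twist":0},{"x":0,"y":-0.006,"z":-0.01,"twist":0},{"x":0,"y":-0.006,"z":-0.03,"twist":0},{"x":0,"y":-0.006,"z":-0.06,"twist":0},{"x":0,"y":-0.006,"z":-0.1,"twist":0},{"x":0,"y":-0.006,"z":-0.14,"twist":0},{"x":0,"y":-0.006,"z":-0.16,"twist":0}])

```text
time: 20.8
tool_pos: [566.1, -143.7, 257.8]
tcp_rot: [3.135, 0.004, 1.824]
contact_force: [0.5, -0.1, 0.1]
grip_width: 24.2
finger_force: 0.0
```

>>> play_rows(commands=[{"x":-0.035,"y":0,"z":0,"twist":0},{"x":-0.035,"y":0,"z":0,"twist":0},{"x":-0.035,"y":0,"z":0,"twist":0},{"x":-0.035,"y":0,"z":0,"twist":0},{"x":-0.035,"y":0,"z":0,"twist":0},{"x":-0.035,"y":0,"z":0,"twist":0},{"x":-0.035,"y":0,"z":0,"twist":0},{"x":-0.035,"y":0,"z":0,"twist":0}])

```text
time: 21.6
tool_pos: [573.4, -177.1, 252.7]
tcp_rot: [3.142, -0.0, 1.824]
contact_force: [-0.6, 0.3, -0.3]
grip_width: 24.2
finger_force: 0.0
```

```bash
python3 - <<'E'
from h import *
c=cap('wrist','w10'); s=cap('scene','s10'); p=pickle.load(open('pics/scene.pkl','rb'))
o=bot.get_obs(); print(o['time'],o['tool_pos'],o['tcp_rot'])
def f(a,b):return np.float32(cv2.cvtColor(a['pixels'],cv2.COLOR_RGB2GRAY)[b[0]:b[1],b[2]:b[3]])
for n,b in dict(lid=(250,320,270,350),jar=(215,255,270,305),glue=(280,330,355,395),tub=(325,380,310,355),bar=(270,325,270,305)).items(): print(n,cv2.phaseCorrelate(f(p,b),f(s,b)),abs(f(p,b)-f(s,b)).mean())
w=pickle.load(open('pics/w2.pkl','rb'))
cv2.imwrite('pics/m10.png',np.hstack([w['pixels'][:300,150:540,::-1],c['pixels'][:300,150:540,::-1]]))
E
```

```text
21.7 [ 573.36610968 -177.18195741  252.70493272] [ 3.14154322e+00 -1.10985784e-04  1.82347536e+00]
lid ((0.36766017633387804, 0.3455310062135766), 0.7891501853863399) 15.039286
jar ((-3.6317230996894168, -1.9674676058713736), 0.028104564216401843) 36.610714
glue ((0.04066854358598704, -0.07863520326540296), 0.9936541509628296) 10.1945
tub ((0.44352382436841964, 0.0014723532096212466), 0.9817360757898401) 8.863838
bar ((0.21591000116361414, 0.4168505182649618), 0.9822497383311942) 10.269091
```

View pics/m10.png

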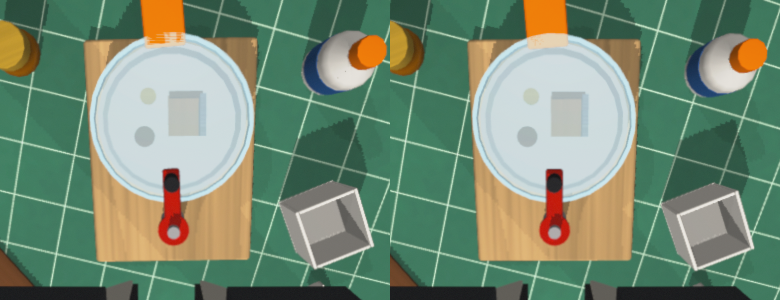

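The two views, before and after, match: the bar is home, the lid is flat and centred, and the glue, tub and jar are where they were. The jar correlation was spoiled by the arm hiding it in the scene view, and the wrist picture shows it in place.

```bash
python3 -c "
from plant import bot
print(bot.close_job())"
```

```text
the job is handed in; nothing more can be done
None
```

The lid was tipped about 20 mm for over 2 s and let down gently, the bar is back against its stop, the glue, tub and jar are unmoved, and the job is handed in (no verdict was shown).

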